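# Offer a spare timer to a washer control unit

### The job

First swing the work lamp away from the washer control unit, to the robot's left as far as its stop. Then pick up the spare timer module by its blue bar, lift it over the row of detergent bottles, and finish while still holding it upright and still about 15 mm above the control unit's rectangular opening, centred and turned to match it (either way round), so that its wires can be plugged in. Do not let the module touch the control unit, and leave the bottles and the other spare parts where they stand.

Things in the scene. Friction and masses are not known exactly. Their poses are not given: they have to be found in the camera images.
- timer: spare timer module standing loose on the blue mat: black body 56 (x) x 40 (y) x 44 mm high; on it a white flange 76 x 60 x 4 mm; on that a blue upright grip bar, 44 mm long along x, 14 mm wide along y, from 48 to 76 mm above the underside. Grasp across the 14 mm. About 0.22 kg. Origin: centre of the underside, z up. A half turn about z changes nothing.
- coin_unit: bystander, loose on the mat: steel coin unit, 70 x 50 x 36 mm high, black slot on top; origin at the centre of its underside
- door_catch: bystander, loose on the mat: dark steel door catch with a red tongue, about 65 x 35 x 32 mm high; origin at the centre of its underside
- console: washer control unit lying face up, fixed: steel block 170 (its x) x 200 (its y) x 60 mm high with buttons under 3 mm high on its face and one black rectangular opening; origin at the centre of its underside
- opening (a point): centre of the rectangular opening in the control unit, at the level of its top face (60 mm above the counter). The opening is 60 mm long along this point's x and 44 mm along its y; z points up
- carrier: grey bottle carrier, fixed, between the mat and the control unit: open box 288 (its x) x 78 (its y) x 60 mm high holding four detergent bottles in a row along its x. Origin at the centre of its underside; bottle tops are 164 mm above the counter
- lamp_grip (a point): top end of the orange upright grip pin (16 mm diameter, 50 mm tall) on top of the lamp's round white head; 236 mm above the counter. The head is a disc 104 mm wide, 22 mm thick, its top 186 mm above the counter. This point's x axis is level and points along the arm to the fixed vertical hinge axis, 270 mm from the pin; z up. A 215 mm post stands at the hinge
- lamp_arm (a joint): swing of the lamp arm about its vertical hinge, rad: grows as the head goes to the robot's left, clockwise seen from above; about 0 over the control unit, stop at 0.95. It stays where it is left (dry friction, about 1 N at the pin)
- bottle0: bystander, loose in the carrier: blue detergent bottle with red cap, 58 mm diameter, 160 mm tall; origin at the centre of its underside
- bottle1: bystander, loose in the carrier: yellow detergent bottle with red cap, 58 mm diameter, 160 mm tall; origin at the centre of its underside
- bottle2: bystander, loose in the carrier: green detergent bottle with red cap, 58 mm diameter, 160 mm tall; origin at the centre of its underside
- bottle3: bystander, loose in the carrier: white detergent bottle with red cap, 58 mm diameter, 160 mm tall; origin at the centre of its underside
Not all that is in view belongs to the job. There is more than one size of the timer; the job needs the smallest.

How it is judged (in metres and radians):
On the way, in this order (a step that is already met when the one before it is completed fails the run):
1. the lamp arm has been swung left to its stop (above 0.8 rad of 0.95) (value of joint lamp_arm above 0.8 rad), for 0.2 s.
2. the module passes over the row of bottles, its underside above their tops (height (world z) of timer above 0.166 m and y of timer in the frame of carrier between -0.07 and 0.07 m and x of timer in the frame of carrier between -0.2 and 0.2 m), for 0.05 s.
At the end, for the whole second after the job is handed in: fingers alone hold the module, still, upright (0.12 rad), underside 5-27 mm above the top face, within 8 mm of the opening's centre and 0.14 rad of its direction, touching nothing else; lamp above 0.8 rad; bottles and spare parts within 30 mm of their start, bottles upright (0.3 rad) (horizontal distance between timer and opening below 0.008 m and z of timer in the frame of opening between 0.005 and 0.027 m and angle between the x axis of timer and the x axis of opening, either way round below 0.14 rad and angle between timer's own z axis and vertical below 0.12 rad and linear speed of timer below 0.02 m/s and contact force between timer and the fingers above 1 N and contact force between timer and console below 0.05 N and contact force between timer and carrier below 0.05 N and contact force between timer and coin_unit below 0.05 N and contact force between timer and door_catch below 0.05 N and contact force between timer and bottle0 below 0.05 N and contact force between timer and bottle1 below 0.05 N and contact force between timer and bottle2 below 0.05 N and contact force between timer and bottle3 below 0.05 N and value of joint lamp_arm above 0.8 rad and distance of each of coin_unit, door_catch, bottle0, bottle1, bottle2, bottle3 from where it was at the start of the episode below 0.03 m and angle between each of bottle0, bottle1, bottle2, bottle3's own z axis and vertical below 0.3 rad); the arm keeps its last pose, push and grip.
It fails at once if the module touches the control unit (over 0.5 N) (contact force between timer and console above 0.5 N).
It fails at once if a bottle is tipped (0.3 rad) or a bottle or other spare part moved by 30 mm (distance of any of coin_unit, door_catch, bottle0, bottle1, bottle2, bottle3 from where it was at the start of the episode above 0.03 m or angle between any of bottle0, bottle1, bottle2, bottle3's own z axis and vertical above 0.3 rad).
It also fails if it takes over 66 s, if anything falls off the work surface, if the arm or the gripper's body presses on something with over 40 N, if the wrist force passes 120 N, or if a joint passes its speed limit or range.

### The arm

A 6-joint arm with a two-finger parallel gripper is mounted at the origin on the work surface. World frame = base frame: x ahead of the robot, y to its left, z up, the work surface at z = 0. Lengths are in m, angles in degrees, forces in N, time in s.
With the tool pointing down it reaches from about 0.3 to 0.75 m from the base axis. Payload 8.5 kg.
Tool frame: the origin (TCP) lies on the centre line of the jaws, within the pads' length; the fingertips stand 19 mm ahead of it and the grasp point (between the pads) is the TCP; z points along the fingers, x is the direction in which the jaws open and shut, and the axes are right-handed (so a half turn about z gives the same grasp; the last joint's range is limited). The gripper opens to 85 mm and grips with 20 to 120 N. Pads are 22 mm wide; open, the fingers measure 114 mm over their backs; the gripper's body (76 mm by 85 mm) begins 54 mm behind the grasp point. The pads swing forward as they close: fully open they stand 13 mm farther back than shut.
Start: joints at [53.669, 21.807, 74.336, -0, 83.858, -12.336], TCP at [0.224, 0.502, 0.25] pointing down, gripper open.
Joint ranges: [-178.18, 178.18], [-50.72, 133.34], [12.68, 142.11], [-81.47, 261.47], [9.98, 163.14], [-165.26, 165.26]. Speed limits (degrees/s): [136.94, 136.94, 180, 180, 180, 180].

### API

Orientations are given as a 3x3 rotation matrix whose columns are the frame's x, y, z axes.
In Python, from rig import env, cams, order gives the robot as it stands.
- The arm moves only by the tool step_arm, never from a script. Its argument "steps" is a list of rows, each an object with "xyz": the shift along the tool's x, y, z normalised to -1 to 1, where 1 is 0.04 m, a list of three; "turn": the turn, a rotation vector about the tool's x, y, z normalised to -1 to 1, where 1 is 0.08 rad, a list of three; "gripper": the gripper command: -1 is shut, 1 is fully open, values between are in proportion. A call has 1 to 20 rows; each row shifts and turns the commanded pose from where the row before left it, along the tool's axes as they then stand; what a row does not reach is not made up. A row lasts 1/12 s, in which the tool goes at most 41.7 mm and 7.16 degrees, less where a joint would pass 70% of its speed; a pose out of reach is approached as far as the arm can. A call with a number of a shift or a turn outside -1 to 1 is refused whole. A call with a gripper value outside its range is refused whole. The fingers move at their own pace and stop on an object; "squeeze" is the grip in N (left out, the last holds). Time passes only in rows, so rows that do not move let the fingers close. It gives the time, the measured TCP pose, the force and the opening at its end, in the units of the state.
- env.observe(): the state, without advancing time (a new reading comes with each control period).
- cams.get_image(name): name is "side" or "top" or "wrist"; returns (picture, depth): 384x512x3 uint8, red, green, blue; 384x512 float32, m along the optical axis (not along the pixel's ray), 0 where there is no reading.
- cams.camera_info(name): a dict with "fx", "fy", "cx", "cy" (pixels), "k1" (the pictures are not rectified: a ray, as slopes to the right and down, at radius r is drawn at 1 + k1 r^2 times it, then the intrinsics apply), "extrinsics" (4x4, takes a point from camera to world coordinates). Camera axes: x right, y down, z forward; pixel columns grow to the right and rows downward; lengths in m; the calibration is good to about 2 mm. A picture is of the moment at which its call begins: read the wrist's pose just before it. camera_info takes no time and is no camera call; for the wrist camera it gives the pose at the moment of the call.
- order.close_job(): hands the job in, once; it reports no verdict.
The state is a dict: "time_s": time; "q": joint angles; "qvel": joint speeds; "joint_efforts": joint torques, N m; "position": TCP position; "tool_rot": TCP orientation; "ft_force": force on the tool from outside, world axes, zero at the start; "wrist_torque": the same for the moment, N m; "grip_width": finger opening in m.
Only numpy, scipy, OpenCV 4.12 (cv2) and the standard library are available. Lean on these libraries where they do the work, as an engineer would, in place of code of your own. Each camera call takes 0.05 s, during which the arm holds its last target. There are 200 camera calls.

## Working session

There is one attempt and no reset: what is moved stays moved. The work goes in short steps, Python scripts to look and compute and a tool call to move; the robot and the scene stay as the last step left them, time stands still between calls to the robot, and variables do not carry over. Pictures are saved under pics/ and viewed, about 8 in all and at most 12, crops included, and the job is handed in when it is done.

Besides the shell and the picture viewer there is one more tool, called after ">>>" as name(argument=value, ...) on one line, values as JSON. step_arm: Moves the arm, as the interface text tells. Scaled input: -1 to 1 covers 0.04 m each way for a shift and 0.08 rad each way for a turn. Its arguments: {"type":"object","properties":{"steps":{"type":"array"},"squeeze":{"type":"number"}},"required":["steps"]}

```bash
mkdir -p pics; cat > h.py <<'E'
import numpy as np, cv2
from rig import env, cams, order
def snap(n,f):
    i=cams.camera_info(n); im,d=cams.get_image(n); cv2.imwrite('pics/'+f+'.png',im[:,:,::-1]); np.savez('pics/'+f+'.npz',im=im,d=d,E=i['extrinsics'],k=[i['fx'],i['fy'],i['cx'],i['cy'],i['k1']]); return im,d,i
def load(f):
    z=np.load('pics/'+f+'.npz'); return z['im'],z['d'],z['E'],z['k']
def rays(uv,k):
    K=np.array([[k[0],0,k[2]],[0,k[1],k[3]],[0,0,1.]])
    p=cv2.undistortPoints(np.array(uv,float).reshape(-1,1,2),K,np.array([k[4],0,0,0,0.]))[:,0]
    return np.c_[p,np.ones(len(p))]
def onplane(uv,z,E,k):
    r=rays(uv,k)@E[:3,:3].T; o=E[:3,3]; return o+r*((z-o[2])/r[:,2])[:,None]
def cloud(d,E,k):
    v,u=np.mgrid[:d.shape[0],:d.shape[1]]
    r=rays(np.c_[u.ravel(),v.ravel()],k)*d.ravel()[:,None]
    return (r@E[:3,:3].T+E[:3,3]).reshape(*d.shape,3)
E
python3 - <<'E'
from h import *
s=env.observe(); print(s['time_s'],s['position'],s['tool_rot'],s['ft_force'],s['grip_width'])
for n in ('top','side'):
    im,d,i=snap(n,n+'0'); print(n,i['extrinsics'].round(3).tolist(),i['fx'],i['k1'])
E
```

```text
0.0 [0.22347885 0.50223848 0.24969986] [[ 4.06639765e-01  9.13588158e-01 -8.82635948e-04]
 [ 9.13587402e-01 -4.06640603e-01 -1.21597667e-03]
 [-1.46981750e-03 -3.11900615e-04 -9.99998871e-01]] [ 0.36617639 -0.22386293  0.43305252] 0.08522392438657687
top [[-0.004, -0.998, 0.07, 0.343], [-1.0, 0.005, 0.014, -0.038], [-0.014, -0.07, -0.997, 1.688], [0.0, 0.0, 0.0, 1.0]] 457.93477978227514 0.019897334470625982
side [[0.894, -0.252, 0.371, -0.004], [-0.448, -0.458, 0.768, -0.964], [-0.024, -0.853, -0.522, 0.798], [0.0, 0.0, 0.0, 1.0]] 381.47375034483457 -0.03593203383623572
```

View pics/top0.png

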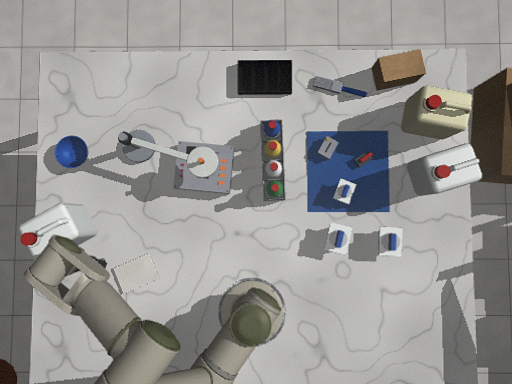

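View pics/side0.png

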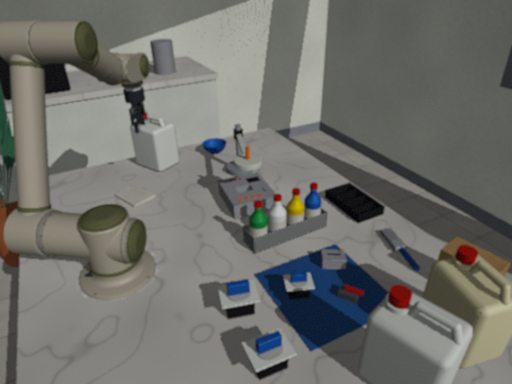

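The top view shows the lamp pin at about (200,160), its hinge post at (125,138), and the console at (205,167). The bottles run down column 273, from rows 128 to 188. Three timer-like modules stand at (345,190) on the mat, (340,238) and (391,240). The side view shows the same three, with the one on the mat looking smallest.

```bash
python3 - <<'E'
from h import *
im,d,E,k=load('top0'); P=cloud(d,E,k); hsv=cv2.cvtColor(im,cv2.COLOR_RGB2HSV)
def blobs(m,amin=6):
    n,l,st,c=cv2.connectedComponentsWithStats(m.astype(np.uint8)); return [(l==j,c[j]) for j in range(1,n) if st[j,4]>=amin]
def box(q):
    (c,s,a)=cv2.minAreaRect(q[:,:2].astype(np.float32)*1000); return np.round(c),np.round(s),round(a,1)
H,S,V=hsv[...,0],hsv[...,1],hsv[...,2]
print('orange'); 
for m,c in blobs((H>4)&(H<20)&(S>150)&(V>120),4): print(c.round(1),np.median(P[m],0).round(3))
vv,uu=np.mgrid[:384,:512]
print('bars/flanges')
for (u,v) in ((345,190),(340,238),(391,240)):
    w=(abs(uu-u)<22)&(abs(vv-v)<22)
    b=w&(H>100)&(H<130)&(S>120)&(P[...,2]>.055)
    f=w&(P[...,2]>.035)
    print('bar z',np.percentile(P[b][:,2],[50,90]).round(3),box(P[b]),'flange',box(P[f]),np.median(P[f],0).round(3))
print('caps')
for m,c in blobs(((H<5)|(H>172))&(S>150)&(P[...,2]>.1),6): print(c.round(1),np.median(P[m],0).round(3), P[m][:,2].max().round(3))
w=(uu>165)&(uu<245)&(vv>130)&(vv<200)&(abs(P[...,2]-.06)<.012)
print('console',box(P[w]),np.median(P[w],0).round(3))
w=(uu>255)&(uu<292)&(vv>112)&(vv<208)&(P[...,2]>.04)&(P[...,2]<.08); print('carrier',box(P[w]))
w=(uu>110)&(uu<225)&(vv>120)&(vv<185)&(P[...,2]>.15); 
q=P[w]; print('lamp',box(q)); 
w=(uu>110)&(uu<140)&(vv>125)&(vv<150)&(P[...,2]>.2);print('post',P[w].mean(0),P[w][:,2].max())
w=(uu>300)&(uu<395)&(vv>125)&(vv<215)
for m,c in blobs(w&(P[...,2]>.012),20): print('mat thing',c.round(),box(P[m]),np.percentile(P[m][:,2],95).round(3))
out=cv2.resize(im[110:270,110:410],None,fx=2.6,fy=2.6,interpolation=cv2.INTER_CUBIC); cv2.imwrite('pics/crop.png',out[:,:,::-1])
E
```

```text
orange
[273.5 141.5] [ 0.596 -0.077  0.163]
[200.9 159.9] [0.525 0.157 0.234]
[223.5 160.8] [0.543 0.098 0.063]
[222.5 168. ] [0.518 0.103 0.061]
[222.  175.1] [0.492 0.105 0.063]
[221.  182.4] [0.467 0.108 0.061]
bars/flanges
bar z [0.078 0.567] (array([ 383., -194.]), array([ 35., 319.]), 20.6) flange (array([ 415., -202.]), array([ 92., 345.]), 9.0) [ 0.434 -0.327  0.052]
bar z [0.099 0.104] (array([ 267., -303.]), array([17., 52.]), 73.7) flange (array([ 297., -189.]), array([314.,  99.]), 75.8) [ 0.268 -0.299  0.065]
bar z [0.098 0.103] (array([ 257., -486.]), array([52., 17.]), 0.2) flange (array([ 274., -281.]), array([494., 100.]), 85.5) [ 0.26  -0.481  0.064]
caps
[433.5 101.4] [ 0.709 -0.586  0.235] 1.688
[272.  124.3] [ 0.653 -0.072  0.164] 1.688
[272.8 145. ] [ 0.583 -0.075  0.165] 0.169
[273.8 166.2] [ 0.512 -0.078  0.163] 0.172
[443.3 171. ] [ 0.485 -0.61   0.236] 1.688
[274.5 186.9] [ 0.442 -0.081  0.165] 0.174
[ 28.3 238.5] [0.279 0.701 0.237] 0.246
console (array([524., 174.]), array([201., 171.]), 84.1) [0.5   0.159 0.06 ]
carrier (array([549., -75.]), array([288.,  78.]), 2.1)
lamp (array([524., 173.]), array([543., 121.]), 62.0)
post [0.59777982 0.40295252 0.25744561] 1.6876730063177594
mat thing [327. 147.] (array([ 475., -179.]), array([ 57., 381.]), 51.7) 0.045
mat thing [363. 158.] (array([ 450., -240.]), array([ 36., 456.]), 32.4) 0.038
mat thing [344. 191.] (array([ 415., -202.]), array([ 92., 345.]), 9.0) 0.078
```

View pics/crop.png

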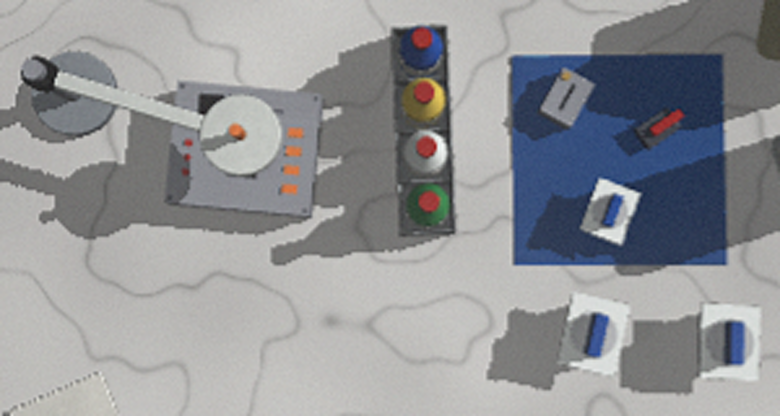

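The module on the mat has its bar top at 78 mm, against about 102 mm for the other two, so it is the smallest and the right one. The pin is at (0.525, 0.157), the hinge about (0.598, 0.417). I'll straddle the pin with the jaws along the swing tangent (yaw −15.7°), then rotate along the arc.

>>> step_arm(steps=[{"xyz": [0,0,-1],"turn": [0,0,0],"gripper": 0},{"xyz": [0,0,-0.75],"turn": [0,0,1],"gripper": 0},{"xyz": [0,0,0],"turn": [0,0,1],"gripper": 0},{"xyz": [0,0,0],"turn": [0,0,1],"gripper": 0},{"xyz": [0,0,0],"turn": [0,0,1],"gripper": 0},{"xyz": [0,0,0],"turn": [0,0,1],"gripper": 0},{"xyz": [0,0,0],"turn": [0,0,1],"gripper": 0},{"xyz": [0,0,0],"turn": [0,0,1],"gripper": 0},{"xyz": [0,0,0],"turn": [0,0,1],"gripper": 0},{"xyz": [0,0,0],"turn": [0,0,1],"gripper": 0},{"xyz": [0,0,0],"turn": [0,0,1],"gripper": 0},{"xyz": [0,0,0],"turn": [0,0,1],"gripper": 0},{"xyz": [0,0,0],"turn": [0,0,1],"gripper": 0},{"xyz": [0,0,0],"turn": [0,0,1],"gripper": 0},{"xyz": [0,0,0],"turn": [0,0,1],"gripper": 0},{"xyz": [0,0,0],"turn": [0,0,1],"gripper": 0},{"xyz": [0,0,0],"turn": [0,0,1],"gripper": 0},{"xyz": [0,0,0],"turn": [0,0,1],"gripper": 0},{"xyz": [0,0,0],"turn": [0,0,0.82],"gripper": 0}], squeeze=40)

```text
time_s: 1.68
position: [0.2236, 0.5024, 0.3199]
tool_rot: [[0.962, -0.274, -0.001], [-0.274, -0.962, -0.001], [-0.0, 0.001, -1.0]]
ft_force: [0.4, 0.1, 0.4]
grip_width: 0.0429
```

>>> step_arm(steps=[{"xyz": [0.8,0.52,0],"turn": [0,0,0],"gripper": 0},{"xyz": [0.8,0.52,0],"turn": [0,0,0],"gripper": 0},{"xyz": [0.8,0.52,0],"turn": [0,0,0],"gripper": 0},{"xyz": [0.8,0.52,0],"turn": [0,0,0],"gripper": 0},{"xyz": [0.8,0.52,0],"turn": [0,0,0],"gripper": 0},{"xyz": [0.8,0.52,0],"turn": [0,0,0],"gripper": 0},{"xyz": [0.8,0.52,0],"turn": [0,0,0],"gripper": 0},{"xyz": [0.8,0.52,0],"turn": [0,0,0],"gripper": 0},{"xyz": [0.8,0.52,0],"turn": [0,0,0],"gripper": 0},{"xyz": [0.8,0.52,0],"turn": [0,0,0],"gripper": 0},{"xyz": [0.8,0.52,0],"turn": [0,0,0],"gripper": 0},{"xyz": [0.8,0.52,0],"turn": [0,0,0],"gripper": 0},{"xyz": [0,0,0],"turn": [0,0,0],"gripper": 0},{"xyz": [0,0,0],"turn": [0,0,0],"gripper": 0}])

```text
time_s: 2.85
position: [0.5267, 0.157, 0.3194]
tool_rot: [[0.962, -0.273, -0.002], [-0.273, -0.962, 0.0], [-0.002, 0.0, -1.0]]
ft_force: [-0.8, 0.2, -0.1]
grip_width: 0.0427
```

>>> step_arm(steps=[{"xyz": [0,0,0.79],"turn": [0,0,0],"gripper": 0},{"xyz": [0,0,0.79],"turn": [0,0,0],"gripper": 0},{"xyz": [0,0,0.79],"turn": [0,0,0],"gripper": 0},{"xyz": [0,0,0],"turn": [0,0,0],"gripper": 0},{"xyz": [0,0,0],"turn": [0,0,0],"gripper": 0}])

```text
time_s: 3.27
position: [0.5251, 0.1592, 0.2255]
tool_rot: [[0.963, -0.269, -0.002], [-0.269, -0.963, -0.0], [-0.002, 0.001, -1.0]]
ft_force: [0.5, 0.1, 0.8]
grip_width: 0.0425
```

```bash
python3 - <<'E'
from h import *
im,d,E,k=load('top0')
print(onplane([[124,137]],.215,E,k),onplane([[200.9,159.9]],.236,E,k))
im,d,i=snap('side','side1'); cv2.imwrite('pics/s1.png',cv2.resize(im[90:260,170:370],None,fx=3,fy=3)[:,:,::-1])
E
```

```text
[[0.60430119 0.41069298 0.215     ]] [[0.52522955 0.15703422 0.236     ]]
```

View pics/s1.png

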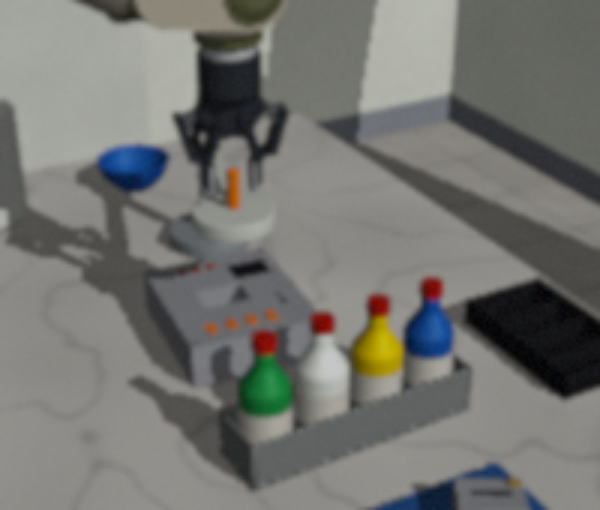

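The pin stands between the fingers. Now I'll swing it along the arc.

>>> step_arm(steps=[{"xyz": [0,0,0],"turn": [0,0,0.35],"gripper": 0},{"xyz": [-0.337,-0.008,0],"turn": [0,0,0.625],"gripper": 0},{"xyz": [-0.337,-0.008,0],"turn": [0,0,0.625],"gripper": 0},{"xyz": [-0.337,-0.008,0],"turn": [0,0,0.625],"gripper": 0},{"xyz": [-0.337,-0.008,0],"turn": [0,0,0.625],"gripper": 0},{"xyz": [-0.337,-0.008,0],"turn": [0,0,0.625],"gripper": 0},{"xyz": [-0.337,-0.008,0],"turn": [0,0,0.625],"gripper": 0},{"xyz": [-0.337,-0.008,0],"turn": [0,0,0.625],"gripper": 0},{"xyz": [-0.337,-0.008,0],"turn": [0,0,0.625],"gripper": 0},{"xyz": [-0.337,-0.008,0],"turn": [0,0,0.625],"gripper": 0},{"xyz": [-0.337,-0.008,0],"turn": [0,0,0.625],"gripper": 0},{"xyz": [-0.337,-0.008,0],"turn": [0,0,0.625],"gripper": 0},{"xyz": [-0.337,-0.008,0],"turn": [0,0,0.625],"gripper": 0},{"xyz": [-0.337,-0.008,0],"turn": [0,0,0.625],"gripper": 0},{"xyz": [-0.337,-0.008,0],"turn": [0,0,0.625],"gripper": 0},{"xyz": [-0.337,-0.008,0],"turn": [0,0,0.625],"gripper": 0},{"xyz": [-0.337,-0.008,0],"turn": [0,0,0.625],"gripper": 0},{"xyz": [-0.337,-0.008,0],"turn": [0,0,0.625],"gripper": 0},{"xyz": [-0.337,-0.008,0],"turn": [0,0,0.625],"gripper": 0},{"xyz": [0,0,0],"turn": [0,0,0],"gripper": 0}])

```text
time_s: 4.98
position: [0.3541, 0.3203, 0.228]
tool_rot: [[0.361, -0.932, 0.004], [-0.932, -0.361, 0.003], [-0.001, -0.005, -1.0]]
ft_force: [-1.2, -0.6, 0.1]
grip_width: 0.0424
```

```bash
python3 - <<'E'
from h import *
im,d,i=snap('top','top1'); cv2.imwrite('pics/t1.png',cv2.resize(im[110:260,60:260],None,fx=4,fy=4,interpolation=cv2.INTER_CUBIC)[:,:,::-1])
E
```

```text
(no output)
```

View pics/t1.png

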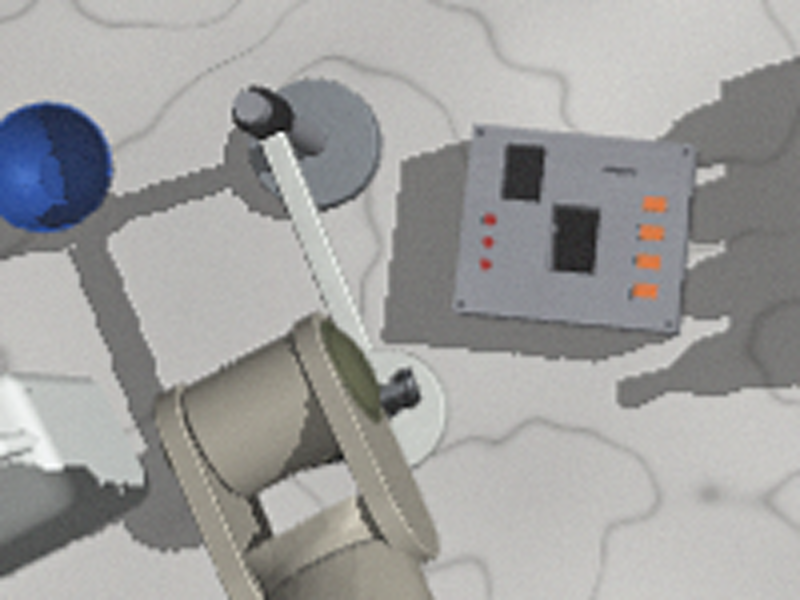

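The lamp is at about 0.89 rad. The dark opening at crop (577,240) measures about 60×42 mm, while the rectangle at (523,172) is smaller, about 50×36 mm. I'll nudge the lamp a little nearer its stop, then lift and measure.

>>> step_arm(steps=[{"xyz": [-0.2,-0.003,0],"turn": [0,0,0.375],"gripper": 0},{"xyz": [-0.2,-0.003,0],"turn": [0,0,0.375],"gripper": 0},{"xyz": [0,0,0],"turn": [0,0,0],"gripper": 0},{"xyz": [0,0,0],"turn": [0,0,0],"gripper": 0}])

```text
time_s: 5.37
position: [0.3523, 0.3271, 0.2267]
tool_rot: [[0.304, -0.953, 0.007], [-0.953, -0.304, -0.015], [0.017, -0.002, -1.0]]
ft_force: [15.4, -41.1, 4.0]
grip_width: 0.0426
```

>>> step_arm(steps=[{"xyz": [0.15,0,0],"turn": [0,0,0],"gripper": 0},{"xyz": [0,0,-0.8],"turn": [0,0,0],"gripper": 0},{"xyz": [0,0,-0.8],"turn": [0,0,0],"gripper": 0},{"xyz": [0,0,-0.8],"turn": [0,0,0],"gripper": 0},{"xyz": [0,0,0],"turn": [0,0,0],"gripper": 0}])

```text
time_s: 5.78
position: [0.3525, 0.3279, 0.3286]
tool_rot: [[0.306, -0.952, 0.011], [-0.952, -0.306, 0.006], [-0.002, -0.013, -1.0]]
ft_force: [1.0, 0.2, -0.4]
grip_width: 0.0429
```

```bash
python3 - <<'E'
from h import *
s=env.observe(); print(s['q'],s['position'])
im,d,E,k=load('top1')
g=im.max(2); w=np.zeros_like(g); w[135:195,170:235]=1
n,l,st,c=cv2.connectedComponentsWithStats(((g<75)&(w>0)).astype(np.uint8))
for j in range(1,n):
    if st[j,4]>25:
        cn=cv2.findContours((l==j).astype(np.uint8),cv2.RETR_EXTERNAL,cv2.CHAIN_APPROX_NONE)[0][0][:,0]
        q=onplane(cn,.06,E,k)[:,:2]; r=cv2.minAreaRect((q*1000).astype(np.float32)); m=onplane([c[j]],.06,E,k)
        print('dark',c[j],st[j,4],r,m)
im0,d0,E,k=load('top0'); P=cloud(d0,E,k); H,S,V=cv2.split(cv2.cvtColor(im0,cv2.COLOR_RGB2HSV))
ok=d0>0; vv,uu=np.mgrid[:384,:512]
def box(q): return cv2.minAreaRect(q[:,:2].astype(np.float32)*1000), np.median(q,0).round(4)
w=ok&(abs(uu-345)<22)&(abs(vv-190)<22)
b=w&(P[...,2]>.062)&(P[...,2]<.1); print('bar',b.sum(),box(P[b]))
f=w&(P[...,2]>.035)&(P[...,2]<.1); print('flange',box(P[f]),P[f].mean(0))
q=P[b][:,:2]-P[b][:,:2].mean(0); print('pca',np.degrees(np.arctan2(*np.linalg.svd(q)[2][0][::-1])))
w=ok&(uu>165)&(uu<245)&(vv>130)&(vv<200)&(abs(P[...,2]-.06)<.012)
im1,d1,E,k=load('top1'); P1=cloud(d1,E,k); w=(d1>0)&(uu>165)&(uu<245)&(vv>130)&(vv<200)&(abs(P1[...,2]-.06)<.012); print('console',box(P1[w]))
for (u,v) in ((327,147),(363,158)):
    m=ok&(abs(uu-u)<16)&(abs(vv-v)<16)&(P[...,2]>.012)&(P[...,2]<.1); print('thing',box(P[m]))
E
```

```text
[ 2.88100937e+01  1.17288103e+01  7.59777852e+01 -6.62747326e-03
  9.15577620e+01  1.01018163e+02] [0.35248334 0.32792722 0.32862578]
dark [190.57758621 152.99137931] 116 ((572.5001220703125, 218.11575317382812), (32.235511779785156, 43.35103988647461), 89.65365600585938) [[0.5725128  0.21787984 0.06      ]]
dark [203.47468354 169.50632911] 158 ((512.4430541992188, 171.02774047851562), (36.53410339355469, 55.08982849121094), 86.17230987548828) [[0.51273704 0.17136447 0.06      ]]
bar 59 (((435.48602294921875, -329.1321105957031), (15.521724700927734, 43.837493896484375), 72.44374084472656), array([ 0.4328, -0.3287,  0.0763]))
flange (((435.50323486328125, -329.9554138183594), (60.83645248413086, 76.1754150390625), 67.0112075805664), array([ 0.4338, -0.3278,  0.0522])) [ 0.43467069 -0.32891713  0.05530033]
pca 159.45804176274498
console (((524.178955078125, 174.50498962402344), (201.84951782226562, 170.55007934570312), 84.2350845336914), array([0.5256, 0.1731, 0.06  ]))
thing (((597.871826171875, -278.28070068359375), (114.34901428222656, 95.04936981201172), 2.0046439170837402), array([ 0.5936, -0.2737,  0.0377]))
thing (((554.1944580078125, -406.0693054199219), (83.91461181640625, 64.14514923095703), 29.65416717529297), array([ 0.5538, -0.4042,  0.0262]))
```

The lamp is at its stop (41 N on the fingers there). The timer is at (0.435, −0.329), yaw about −22°. The opening is at (0.513, 0.171), yaw about −5°, and measures 37×55 mm at the dark edges. Next I'll go above the timer and look with the wrist camera.

>>> step_arm(steps=[{"xyz": [0.957,0.18,0],"turn": [0,0,0],"gripper": 0},{"xyz": [0.957,0.18,0],"turn": [0,0,0],"gripper": 0},{"xyz": [0.957,0.18,0],"turn": [0,0,0],"gripper": 0},{"xyz": [0.957,0.18,0],"turn": [0,0,0],"gripper": 0},{"xyz": [0.957,0.18,0],"turn": [0,0,0],"gripper": 0},{"xyz": [0.957,0.18,0],"turn": [0,0,0],"gripper": 0},{"xyz": [0.957,0.18,0],"turn": [0,0,0],"gripper": 0},{"xyz": [0.957,0.18,0],"turn": [0,0,0],"gripper": 0},{"xyz": [0.957,0.18,0],"turn": [0,0,0],"gripper": 0},{"xyz": [0.957,0.18,0],"turn": [0,0,0],"gripper": 0},{"xyz": [0.957,0.18,0],"turn": [0,0,0],"gripper": 0},{"xyz": [0.957,0.18,0],"turn": [0,0,0],"gripper": 0},{"xyz": [0.957,0.18,0],"turn": [0,0,0],"gripper": 0},{"xyz": [0.957,0.18,0],"turn": [0,0,0],"gripper": 0},{"xyz": [0.957,0.18,0],"turn": [0,0,0],"gripper": 0},{"xyz": [0.957,0.18,0],"turn": [0,0,0],"gripper": 0},{"xyz": [0.957,0.18,0],"turn": [0,0,0],"gripper": 0}])

```text
time_s: 7.2
position: [0.4315, -0.3319, 0.3224]
tool_rot: [[0.305, -0.952, 0.001], [-0.952, -0.305, -0.001], [0.002, -0.001, -1.0]]
ft_force: [0.3, 0.3, 0.3]
grip_width: 0.0428
```

>>> step_arm(steps=[{"xyz": [0,0,0.5],"turn": [0,0,1],"gripper": 0},{"xyz": [0,0,0.5],"turn": [0,0,1],"gripper": 0},{"xyz": [0,0,0.5],"turn": [0,0,1],"gripper": 0},{"xyz": [0,0,0.5],"turn": [0,0,1],"gripper": 0},{"xyz": [0,0,0],"turn": [0,0,1],"gripper": 0},{"xyz": [0,0,0],"turn": [0,0,1],"gripper": 0},{"xyz": [0,0,0],"turn": [0,0,1],"gripper": 0},{"xyz": [0,0,0],"turn": [0,0,1],"gripper": 0},{"xyz": [0,0,0],"turn": [0,0,0.7],"gripper": 0},{"xyz": [0,0,0],"turn": [0,0,0],"gripper": 0},{"xyz": [0,0,0],"turn": [0,0,0],"gripper": 0}])

```text
time_s: 8.12
position: [0.432, -0.3298, 0.2421]
tool_rot: [[-0.375, -0.927, 0.001], [-0.927, 0.375, -0.001], [0.001, -0.001, -1.0]]
ft_force: [-0.0, 0.5, 0.0]
grip_width: 0.0427
```

```bash
python3 - <<'E'
from h import *
s=env.observe(); print(s['position'],s['tool_rot'].round(3).tolist())
im,d,i=snap('wrist','w1'); print(i['extrinsics'].round(3).tolist())
E
```

```text
[ 0.43198194 -0.32980742  0.24211653] [[-0.375, -0.927, 0.001], [-0.927, 0.375, -0.001], [0.001, -0.001, -1.0]]
[[-0.375, -0.889, -0.261, 0.497], [-0.927, 0.36, 0.106, -0.357], [0.0, 0.282, -0.959, 0.365], [0.0, 0.0, 0.0, 1.0]]
```

View pics/w1.png

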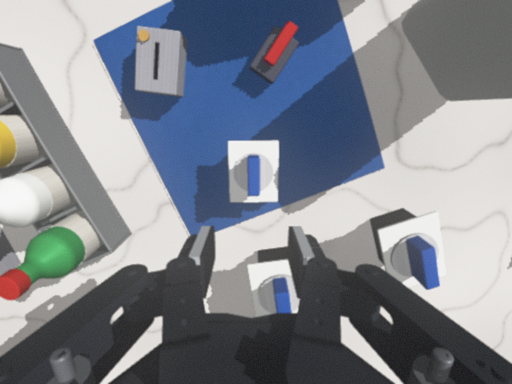

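The wrist view shows the timer centred at (253,172), well aligned with the jaws. The neighbouring parts are clear of the fingers.

```bash
python3 - <<'E'
from h import *
im,d,E,k=load('w1'); P=cloud(d,E,k); vv,uu=np.mgrid[:384,:512]
w=(d>0)&(abs(uu-253)<35)&(abs(vv-172)<42)
H,S,V=cv2.split(cv2.cvtColor(im,cv2.COLOR_RGB2HSV))
b=w&(P[...,2]>.07); print('bar top',b.sum(),cv2.minAreaRect(P[b][:,:2].astype(np.float32)*1000),P[b].mean(0))
f=w&(P[...,2]>.042)&(P[...,2]<.1); print('flange',cv2.minAreaRect(P[f][:,:2].astype(np.float32)*1000))
f=w&(abs(P[...,2]-.048)<.008); print('z flange',np.median(P[f][:,2]))
s=env.observe(); R=s['tool_rot']; print('tool delta',(R.T@(np.r_[P[b].mean(0)[:2],.072]-s['position'])/.04).round(3))
E
```

```text
bar top 465 ((432.9820556640625, -333.82781982421875), (12.523202896118164, 43.11821746826172), 68.14618682861328) [ 0.43372402 -0.33415717  0.07809522]
flange ((432.50146484375, -333.9152526855469), (60.12815856933594, 75.95269775390625), 68.7072525024414)
z flange 0.050786939874516546
tool delta [ 0.085 -0.078  4.25 ]
```

>>> step_arm(steps=[{"xyz": [0.07,-0.05,0.8],"turn": [0,0,0],"gripper": 0},{"xyz": [0,0,0.8],"turn": [0,0,0],"gripper": 0},{"xyz": [0,0,0.8],"turn": [0,0,0],"gripper": 0},{"xyz": [0,0,0.7],"turn": [0,0,0],"gripper": 0},{"xyz": [0,0,0.5],"turn": [0,0,0],"gripper": 0},{"xyz": [0,0,0.4],"turn": [0,0,0],"gripper": 0},{"xyz": [0,0,0.2],"turn": [0,0,0],"gripper": 0},{"xyz": [0,0,0],"turn": [0,0,0],"gripper": 0},{"xyz": [0,0,0],"turn": [0,0,0],"gripper": 0}])

```text
time_s: 8.92
position: [0.4332, -0.3331, 0.0741]
tool_rot: [[-0.377, -0.926, 0.0], [-0.926, 0.377, -0.001], [0.0, -0.001, -1.0]]
ft_force: [0.8, 0.6, 0.0]
grip_width: 0.0427
```

>>> step_arm(steps=[{"xyz": [0,0,0],"turn": [0,0,0],"gripper": -0.4},{"xyz": [0,0,0],"turn": [0,0,0],"gripper": -0.6},{"xyz": [0,0,0],"turn": [0,0,0],"gripper": -1},{"xyz": [0,0,0],"turn": [0,0,0],"gripper": -1},{"xyz": [0,0,0],"turn": [0,0,0],"gripper": -1},{"xyz": [0,0,0],"turn": [0,0,0],"gripper": -1},{"xyz": [0,0,0],"turn": [0,0,0],"gripper": -1},{"xyz": [0,0,0],"turn": [0,0,0],"gripper": -1}], squeeze=50)

```text
time_s: 9.58
position: [0.4334, -0.3333, 0.0747]
tool_rot: [[-0.377, -0.926, 0.002], [-0.926, 0.377, -0.002], [0.001, -0.002, -1.0]]
ft_force: [0.1, 0.3, 6.9]
grip_width: 0.0129
```

>>> step_arm(steps=[{"xyz": [0,0,-0.3],"turn": [0,0,0],"gripper": -1},{"xyz": [0,0,-0.6],"turn": [0,0,0],"gripper": -1},{"xyz": [0,0,-0.9],"turn": [0,0,0],"gripper": -1},{"xyz": [0,0,-0.9],"turn": [0,0,0],"gripper": -1},{"xyz": [0,0,-0.9],"turn": [0,0,0],"gripper": -1},{"xyz": [0,0,-0.9],"turn": [0,0,0],"gripper": -1},{"xyz": [0,0,-0.6],"turn": [0,0,0],"gripper": -1},{"xyz": [0,0,-0.3],"turn": [0,0,0],"gripper": -1},{"xyz": [0,0,0],"turn": [0,0,0],"gripper": -1},{"xyz": [0,0,0],"turn": [0,0,0],"gripper": -1},{"xyz": [0,0,0],"turn": [0,0,0],"gripper": -1}])

```text
time_s: 10.5
position: [0.4327, -0.3323, 0.288]
tool_rot: [[-0.377, -0.926, -0.002], [-0.926, 0.377, 0.002], [-0.001, 0.003, -1.0]]
ft_force: [-0.0, -0.5, -2.9]
grip_width: 0.013
```

```bash
python3 - <<'E'
from h import *
s=env.observe(); print(s['position'],s['ft_force'],s['grip_width'])
im,d,i=snap('wrist','w2')
E
```

```text
[ 0.43267587 -0.332332    0.28798573] [-0.01400368 -0.5318089  -2.9464367 ] 0.013044884062613168
```

View pics/w2.png

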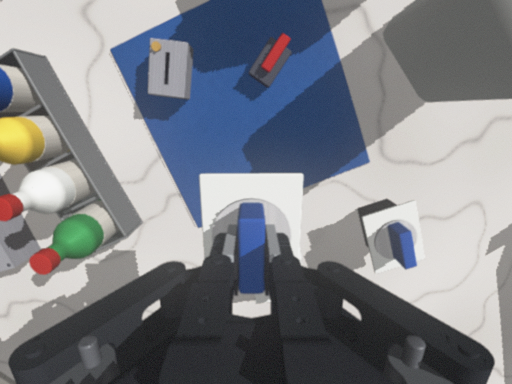

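The module is held squarely. I'll carry it over the bottles with its underside at about 0.215 m, to a viewing spot short of the opening.

>>> step_arm(steps=[{"xyz": [-0.26,0.11,0],"turn": [0,0,0],"gripper": -1},{"xyz": [-0.46,0.19,0],"turn": [0,0,0],"gripper": -1},{"xyz": [-0.657,0.272,0],"turn": [0,0,0],"gripper": -1},{"xyz": [-0.657,0.272,0],"turn": [0,0,0],"gripper": -1},{"xyz": [-0.657,0.272,0],"turn": [0,0,0],"gripper": -1},{"xyz": [-0.657,0.272,0],"turn": [0,0,0],"gripper": -1},{"xyz": [-0.657,0.272,0],"turn": [0,0,0],"gripper": -1},{"xyz": [-0.657,0.272,0],"turn": [0,0,0],"gripper": -1},{"xyz": [-0.657,0.272,0],"turn": [0,0,0],"gripper": -1},{"xyz": [-0.657,0.272,0],"turn": [0,0,0],"gripper": -1},{"xyz": [-0.657,0.272,0],"turn": [0,0,0],"gripper": -1},{"xyz": [-0.657,0.272,0],"turn": [0,0,0],"gripper": -1},{"xyz": [-0.657,0.272,0],"turn": [0,0,0],"gripper": -1},{"xyz": [-0.657,0.272,0],"turn": [0,0,0],"gripper": -1},{"xyz": [-0.657,0.272,0],"turn": [0,0,0],"gripper": -1},{"xyz": [-0.657,0.272,0],"turn": [0,0,0],"gripper": -1},{"xyz": [-0.657,0.272,0],"turn": [0,0,0],"gripper": -1},{"xyz": [-0.657,0.272,0],"turn": [0,0,0],"gripper": -1},{"xyz": [-0.4,0.16,0],"turn": [0,0,0],"gripper": -1},{"xyz": [-0.2,0.08,0],"turn": [0,0,0],"gripper": -1}])

```text
time_s: 12.22
position: [0.4292, 0.1816, 0.2888]
tool_rot: [[-0.375, -0.927, -0.002], [-0.927, 0.375, 0.0], [0.0, 0.002, -1.0]]
ft_force: [-0.5, -0.2, -3.8]
grip_width: 0.0129
```

>>> step_arm(steps=[{"xyz": [0,0,0],"turn": [0,0,-0.6],"gripper": -1},{"xyz": [0,0,0],"turn": [0,0,-0.6],"gripper": -1},{"xyz": [0,0,0],"turn": [0,0,-0.6],"gripper": -1},{"xyz": [0,0,0],"turn": [0,0,-0.6],"gripper": -1},{"xyz": [0,0,0],"turn": [0,0,-0.6],"gripper": -1},{"xyz": [0,0,0],"turn": [0,0,-0.6],"gripper": -1},{"xyz": [0,0,0],"turn": [0,0,0],"gripper": -1},{"xyz": [0,0,0],"turn": [0,0,0],"gripper": -1},{"xyz": [0,0,0],"turn": [0,0,0],"gripper": -1}])

```text
time_s: 12.97
position: [0.4301, 0.1792, 0.2893]
tool_rot: [[-0.1, -0.995, -0.0], [-0.995, 0.1, -0.0], [0.0, 0.0, -1.0]]
ft_force: [-0.7, -0.2, -1.7]
grip_width: 0.013
```

```bash
python3 - <<'E'
from h import *
s=env.observe(); print(s['position'],s['tool_rot'].round(3).tolist(),s['ft_force'],s['grip_width'])
im,d,i=snap('wrist','w3')
E
```

```text
[0.43014223 0.17920409 0.28930982] [[-0.1, -0.995, -0.0], [-0.995, 0.1, -0.0], [0.0, 0.0, -1.0]] [-0.70155479 -0.21028719 -1.69902599] 0.013010741729602943
```

View pics/w3.png

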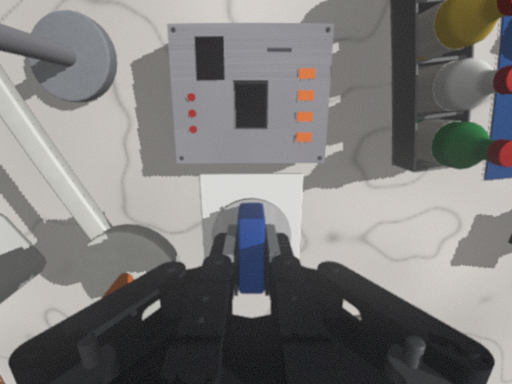

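The opening is at (251,105), dark rectangle 33×49 px, aligned with the held module (flange front edge at row 174).

```bash
python3 - <<'E'
from h import *
im,d,E,k=load('w3'); g=im.max(2); P=cloud(d,E,k); s=env.observe(); R=s['tool_rot']; p=s['position']
def rect(m,z):
    n,l,st,c=cv2.connectedComponentsWithStats(m.astype(np.uint8)); j=1+st[1:,4].argmax()
    cn=cv2.findContours((l==j).astype(np.uint8),cv2.RETR_EXTERNAL,cv2.CHAIN_APPROX_NONE)[0][0][:,0]
    q=onplane(cn,z,E,k)[:,:2]; return cv2.minAreaRect((q*1000).astype(np.float32)),onplane([c[j]],z,E,k)[0]
vv,uu=np.mgrid[:384,:512]
m=(g<85)&(abs(uu-251)<25)&(abs(vv-105)<32); r,c=rect(m,.06); print('opening',r,c)
w=(d>0)&(abs(uu-250)<100)&(vv<165)&(abs(P[...,2]-.06)<.01); print('console',cv2.minAreaRect(P[w][:,:2].astype(np.float32)*1000),np.median(P[w][:,2]))
f=(d>0)&(uu>190)&(uu<315)&(vv>165)&(vv<300)&(abs(P[...,2]-(p[2]-.0245))<.006); print('flange z',np.median(P[f][:,2]),p[2]-.0245)
q=(P[f]-p)@R; 
print('flange in tool: x',np.percentile(q[:,0],[1,99]),'ymin',q[:,1].min(), 'zslope', np.linalg.lstsq(np.c_[q[:,:2],np.ones(len(q))],q[:,2],rcond=None)[0])
H,S,V=cv2.split(cv2.cvtColor(im,cv2.COLOR_RGB2HSV)); b=(d>0)&(H>105)&(H<130)&(S>120)&(uu>230)&(uu<275)&(vv>195)&(vv<300)
q=(P[b]-p)@R; t=q[q[:,2]<np.median(q[:,2])+.004]; print('bar tool', t.min(0),t.max(0),cv2.minAreaRect(t[:,:2].astype(np.float32)*1000))
print('underside if 15mm TCP z', .075+.0745-.002)
print('delta tool',R.T@(np.r_[c[:2],p[2]]-p))
E
```

```text
opening ((511.03924560546875, 171.8587646484375), (40.17476272583008, 56.83135986328125), 85.02627563476562) [0.51188096 0.17130512 0.06      ]
console ((521.1141357421875, 170.7142333984375), (201.51611328125, 169.47232055664062), 84.22860717773438) 0.059445504985269626
flange z 0.26513187924391113 0.2648840135110968
flange in tool: x [-0.02896896  0.02949002] ymin -0.0376430337665637 zslope [ 0.00052127 -0.04183632  0.0229761 ]
bar tool [-0.00612293 -0.02157741 -0.005492  ] [0.00738524 0.02099727 0.00036503] ((0.6882185935974121, -0.2899971008300781), (13.080233573913574, 42.704837799072266), 0.8515679240226746)
underside if 15mm TCP z 0.1475
delta tool [-2.80128326e-04 -8.20556876e-02 -2.59292163e-05]
```

>>> step_arm(steps=[{"xyz": [0,-0.35,0],"turn": [0,0,0],"gripper": -1},{"xyz": [0,-0.6,0],"turn": [0,0,0],"gripper": -1},{"xyz": [0,-0.6,0],"turn": [0,0,0],"gripper": -1},{"xyz": [0,-0.35,0],"turn": [0,0,0],"gripper": -1},{"xyz": [0,-0.15,0],"turn": [0,0,0],"gripper": -1},{"xyz": [0,0,0.3],"turn": [0,0,0],"gripper": -1},{"xyz": [0,0,0.6],"turn": [0,0,0],"gripper": -1},{"xyz": [0,0,0.6],"turn": [0,0,0],"gripper": -1},{"xyz": [0,0,0.6],"turn": [0,0,0],"gripper": -1},{"xyz": [0,0,0.5],"turn": [0,0,0],"gripper": -1},{"xyz": [0,0,0.3],"turn": [0,0,0],"gripper": -1},{"xyz": [0,0,0.1],"turn": [0,0,0],"gripper": -1},{"xyz": [0,0,0],"turn": [0,0,0],"gripper": -1},{"xyz": [0,0,0],"turn": [0,0,0],"gripper": -1},{"xyz": [0,0,0],"turn": [0,0,0],"gripper": -1}])

```text
time_s: 14.27
position: [0.5123, 0.1714, 0.1706]
tool_rot: [[-0.099, -0.995, 0.002], [-0.995, 0.099, 0.0], [-0.0, -0.002, -1.0]]
ft_force: [-0.5, -0.1, -2.0]
grip_width: 0.0134
```

```bash
python3 - <<'E'
from h import *
s=env.observe(); print(s['position'],s['tool_rot'].round(3).tolist(),s['ft_force'],s['grip_width'])
vv,uu=np.mgrid[:384,:512]
def slope(f,n):
    im,d,E,k=load(f); P=cloud(d,E,k)
    w={'console':(uu>180)&(uu<325)&(vv>30)&(vv<160)&(abs(P[...,2]-.06)<.01),'fl':(d>0)&(uu>205)&(uu<298)&(vv>178)&(vv<240)&(P[...,2]>.1)&(P[...,2]<.275)}[n]
    q=P[w]; x=np.linalg.lstsq(np.c_[q[:,:2]-q[:,:2].mean(0),np.ones(len(q))],q[:,2],rcond=None)[0]; print(f,n,w.sum(),x.round(4))
slope('w3','console'); slope('w3','fl'); slope('w2','fl')
im,d,i=snap('side','side2'); cv2.imwrite('pics/s2.png',cv2.resize(im[110:260,180:340],None,fx=4,fy=4,interpolation=cv2.INTER_CUBIC)[:,:,::-1])
E
```

```text
[0.51229653 0.17140187 0.17064425] [[-0.099, -0.995, 0.002], [-0.995, 0.099, 0.0], [-0.0, -0.002, -1.0]] [-0.52650551 -0.11804214 -1.96657765] 0.013441171915240621
w3 console 16954 [0.0009 0.0008 0.0595]
w3 fl 4245 [-0.0756  0.0098  0.266 ]
w2 fl 4295 [-0.0774  0.0356  0.2647]
```

View pics/s2.png

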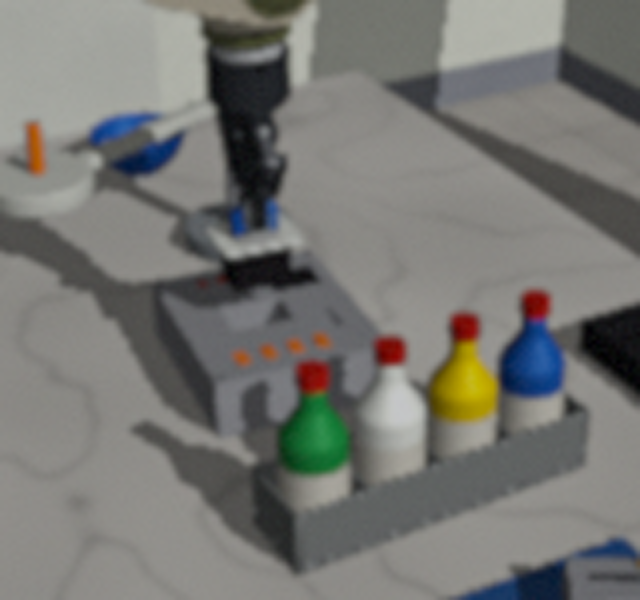

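The module hangs over the console, held at the bar, bottles undisturbed and lamp well to the left. The flange depth hints at a small pitch, so I'll fit it properly.

```bash
python3 - <<'E'
from h import *
snap('wrist','w4')
vv,uu=np.mgrid[:384,:512]
for f in ('w2','w3','w4'):
    im,d,E,k=load(f); P=cloud(d,E,k); H,S,V=cv2.split(cv2.cvtColor(im,cv2.COLOR_RGB2HSV))
    er=lambda m:cv2.erode(m.astype(np.uint8),np.ones((3,3)))>0
    for n,m in (('white',er((S<25)&(V>200)&(uu>203)&(uu<300)&(vv>177)&(vv<320)&(d>0)&(d<.3))),('blue',er((H>105)&(H<130)&(S>120)&(uu>230)&(uu<275)&(vv>200)&(vv<300)&(d>0)))):
        R=np.c_[E[:3,0],-np.cross(E[:3,0],[0,0,1]),[0,0,1]]
        q=P[m]@R
        A=np.c_[q[:,:2]-q[:,:2].mean(0),np.ones(len(q))]; 
        for _ in range(6):
            x=np.linalg.lstsq(A,q[:,2],rcond=None)[0]; r=abs(A@x-q[:,2]); kp=r<=max(np.percentile(r,85),.001); A,q=A[kp],q[kp]
        print(f,n,len(q),'slope toolx,tooly',x[:2].round(3),'z',x[2].round(4),'res',r[kp].mean().round(5),'vrange',np.ptp(q[:,1]).round(3))
E
```

```text
w2 white 2504 slope toolx,tooly [-0.001 -0.01 ] z 0.2636 res 0.00039 vrange 0.049
w2 blue 1409 slope toolx,tooly [-0.005 -0.011] z 0.2916 res 0.00038 vrange 0.042
w3 white 2307 slope toolx,tooly [ 0.    -0.001] z 0.2649 res 0.00039 vrange 0.049
w3 blue 1366 slope toolx,tooly [-0.006 -0.003] z 0.293 res 0.00037 vrange 0.042
w4 white 2376 slope toolx,tooly [-0.003 -0.002] z 0.1463 res 0.00041 vrange 0.05
w4 blue 1462 slope toolx,tooly [-0.007 -0.001] z 0.1742 res 0.00039 vrange 0.042
```

The module is level (tilt under 0.01 rad) with its underside at 0.098 m, on both the flange and the bar top. It needs to go down 23 mm.

>>> step_arm(steps=[{"xyz": [0,0,0.15],"turn": [0,0,0],"gripper": -1},{"xyz": [0,0,0.15],"turn": [0,0,0],"gripper": -1},{"xyz": [0,0,0.15],"turn": [0,0,0],"gripper": -1},{"xyz": [0,0,0.1],"turn": [0,0,0],"gripper": -1},{"xyz": [0,0,0],"turn": [0,0,0],"gripper": -1},{"xyz": [0,0,0],"turn": [0,0,0],"gripper": -1},{"xyz": [0,0,0],"turn": [0,0,0],"gripper": -1},{"xyz": [0,0,0],"turn": [0,0,0],"gripper": -1},{"xyz": [0,0,0],"turn": [0,0,0],"gripper": -1},{"xyz": [0,0,0],"turn": [0,0,0],"gripper": -1}])

```text
time_s: 15.2
position: [0.512, 0.1713, 0.1477]
tool_rot: [[-0.099, -0.995, 0.0], [-0.995, 0.099, 0.0], [-0.0, -0.0, -1.0]]
ft_force: [0.5, 0.7, -3.2]
grip_width: 0.0132
```

```bash
python3 - <<'E'
from h import *
s=env.observe(); print(s['time_s'],s['position'],s['tool_rot'].round(3).tolist(),s['ft_force'],s['grip_width'],abs(s['qvel']).max())
im,d,i=snap('top','top2'); E,k=load('top2')[2:]; P=cloud(d,E,k); H,S,V=cv2.split(cv2.cvtColor(im,cv2.COLOR_RGB2HSV))
n,l,st,c=cv2.connectedComponentsWithStats((((H<20)|(H>172))&(S>150)&(V>110)&(P[...,2]>.1)&(P[...,2]<.3)).astype(np.uint8))
for j in range(1,n):
    if st[j,4]>4: print(c[j].round(1),np.median(P[l==j],0).round(3))
im,d,i=snap('wrist','w5'); E,k=load('w5')[2:]; P=cloud(d,E,k); H,S,V=cv2.split(cv2.cvtColor(im,cv2.COLOR_RGB2HSV)); vv,uu=np.mgrid[:384,:512]
m=(H>105)&(H<130)&(S>120)&(uu>230)&(uu<275)&(vv>200)&(vv<300)&(d>0)&(P[...,2]>.14); print('bar',cv2.minAreaRect(P[m][:,:2].astype(np.float32)*1000),np.median(P[m][:,2]))
cv2.imwrite('pics/w5c.png',im[:,:,::-1])
E
```

```text
15.2 [0.51200349 0.17130089 0.1477246 ] [[-0.099, -0.995, 0.0], [-0.995, 0.099, 0.0], [-0.0, -0.0, -1.0]] [ 0.52009729  0.74813072 -3.24108743] 0.013206021057307865 0.15229491576907828
[434.6 100.9] [ 0.71  -0.589  0.236]
[271.9 124.1] [ 0.654 -0.072  0.163]
[272.7 144.6] [ 0.584 -0.075  0.164]
[273.8 166.2] [ 0.512 -0.078  0.163]
[443.3 171.1] [ 0.485 -0.61   0.236]
[274.6 187. ] [ 0.442 -0.081  0.164]
[150.9 213. ] [0.357 0.314 0.238]
[155.2 213. ] [0.357 0.309 0.205]
[ 27.9 238.5] [0.279 0.702 0.237]
bar ((512.144287109375, 170.67884826660156), (13.601360321044922, 42.77487564086914), 84.49542999267578) 0.1512627662991963
```

View pics/w5c.png

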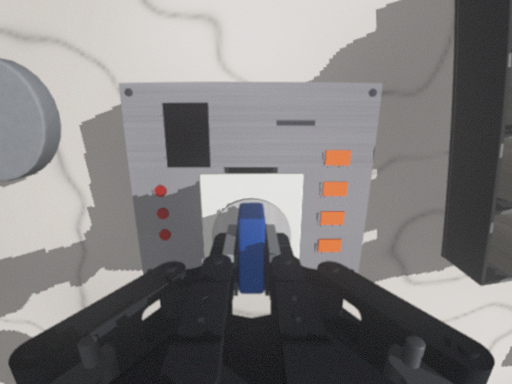

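Everything agrees: the bar is at (0.512, 0.171), yaw −5.5°, underside 15 mm above the face, bottles unmoved and lamp at its stop. Handing in.

```bash
python3 -c "
from rig import order
print(order.close_job())"
```

```text
the job is handed in; nothing more can be done
None
```

The lamp is swung left to its stop, and I handed the job in at 15.3 s with the timer module held over the control unit's opening. No verdict was reported.

**Lamp:** I swung it with the jaws loosely around the pin until it met the stop, with 41 N on the fingers there. Afterwards the pin's position put it about 0.90 rad from where it started. That is a little short of the 0.95 stop value, but it fits a start slightly above 0.

**Module:** I picked the smallest of the three by its blue bar and carried it over the bottles with its underside at about 0.215 m.

**Last checks:**

| Check | Result |
|---|---|
| Bar centre | (0.512, 0.171) |
| Opening centre | (0.512, 0.171), two cameras within about 1 mm |
| Yaw | bar −5.5°, opening and console between about −4° and −6° |
| Tilt | under 0.01 rad, from the last look before the final 23 mm descent |
| Underside above the face | about 15 mm |
| Bottles | caps within 1 mm of their start |

**Disagreements and gaps:**
- **Tilt:** an early depth fit suggested a slope of 0.04–0.08 rad on the flange. A cleaner fit on the white and blue pixels alone showed the module level, so the early figure most likely included finger pixels.
- **Module position:** the top and wrist cameras disagreed by about 5 mm on where the module stood before the grasp. I mostly followed the wrist camera.
- **Other spare parts:** I did not measure the coin unit and door catch again at the end. The picture taken after the lift showed them standing where they had been.

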